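# Draw the collared spindle from the sloped rack and hold it level in the shadow micrometer

## Robot

A 6-joint arm with a two-finger parallel gripper is mounted at the origin on the work surface; the furniture and walls round the work are solid. World frame = base frame: x ahead of the robot, y to its left, z up, the work surface at z = 0. Lengths are in m, angles in rad, forces in N, time in s.
With the tool pointing down it reaches from about 0.35 to 0.975 m from the base axis. Payload 7.1 kg.
Tool frame: the origin (TCP) lies midway between the tips of the shut fingers; the grasp point (between the pads) lies 19 mm behind it (r.hold_point_z is the distance from the TCP to the grasp point, in m); z points along the fingers, y is the line along which they close (so a half turn about z gives the same grasp; the last joint's range is limited). The gripper opens to 88 mm and grips with 3 to 60 N. Pads are 20 mm wide; open, the fingers measure 115 mm over their backs; the gripper's body (75 mm by 178 mm) begins 61 mm behind the grasp point.
Start: joints at [-1.178, 0.423, 1.63, -0, 1.089, -0.019], TCP at [0.25, -0.573, 0.223] pointing down, gripper open.
Joint ranges: [-3, 3], [-0.9, 2.11], [0.09, 2.58], [-1.31, 4.45], [0.11, 2.69], [-2.54, 2.54]. Speed limits (rad/s): [2.39, 2.39, 3.01, 3.14, 3.14, 3.14].

## Interface

Orientations are given as a 3x3 rotation matrix whose columns are the frame's x, y, z axes.
In Python, from station import r gives the robot as it stands. Calls block until the motion is done:
- r.goto(position, orientation): joint-space move of the TCP to a pose.
- r.movel(position, velocity=0.15, frame=None): straight line of the TCP; frame=None keeps the orientation; velocity is the mean speed in m/s.
- r.movej(angles): joint-space move.
- r.set_gripper(opening): finger opening in m; the grip force is fixed at half the most; returns when the fingers have stopped.
- r.sleep(seconds).
- r.solve_ik(position, orientation): joint angles nearest the present ones, or None.
- r.get_state(): the state.
- r.get_image(name): name is "scene" or "top"; returns a dict with "frame" (384x512x3 uint8, red, green, blue), "z_map" (384x512 float32, m along the optical axis (not along the pixel's ray), 0 where there is no reading), "mtx" (3x3 intrinsics, pixels), "R" (3x3) and "t" (3): a world point X has camera coordinates R X + t. Camera axes: x right, y down, z forward; pixel columns grow to the right and rows downward; lengths in m; the calibration is good to about 2 mm. A picture is of the moment at which its call begins.
A pose or a line that the arm cannot do raises r.MotionError and nothing moves.
- r.sign_off(): hands the job in; it is judged then, once.
The state is a dict: "clock": time; "joint_positions": joint angles; "joint_velocities": joint speeds; "effort": joint torques, N m; "tool_pos": TCP position; "tool_rot": TCP orientation; "wrist_force": force on the tool from outside, world axes, zero at the start; "moment": the same for the moment, N m; "opening": finger opening in m; "grasp_force": force on a finger pad.
Only numpy, scipy, OpenCV 4.12 (cv2) and the standard library are available. Lean on these libraries where they do the work, as an engineer would, in place of code of your own. Each camera call takes 0.05 s, during which the arm holds its last target. There are 200 camera calls.

## Task

Draw the collared spindle out of its socket in the sloped rack, turn it level and hold it up in the gap of the optical micrometer, so that the thin seat below the collar, which stood in the socket, lies in the light band half-way between the two windows, at their height and square to the band. Do not touch the micrometer with anything and leave the two plain pins in their sockets. The program finishes while the robot holds the spindle there, still and clear of everything else.

Things in the scene. Friction and masses are not known exactly. Their poses are not given: they have to be found in the camera images.
- spindle_body (a point): Centre of the gripping body of the collared spindle: loose turned steel part, 138 mm long, 0.3 to 0.5 kg, round about its z, which points from the seat to the top end. From here along z: body, 28 mm diameter, -42 to +43 mm; collar, 36 mm diameter, -50 to -42; thin seat, 24 mm diameter, -95 to -50. At the start the seat stands in a rack socket, collar on the rack's face.
- spindle_seat (a point): Middle of the spindle's seat (24 mm diameter, 45 mm long), on its axis, 72.5 mm below the centre of the body; same axes as spindle_body.
- spindle: The collared spindle itself, origin on its axis at the underside of the collar, 50 mm below the centre of the body; same axes.
- rack: Fixed sloped rack on the right: black block between aluminium side plates, 240 mm wide (y), 100 deep (x), 99 high, origin under its centre, -x its front. Three blind sockets, 26.5 mm wide, 47 mm deep, 78 mm apart along y, all at 40 degrees above level, open to the front and up; in them, loosely fitting and free to draw, the spindle and two plain pins, in any order.
- socket_mid (a point): Centre of the mouth of the rack's middle socket, 72 mm above the table; axes of the rack. The sockets' axes run out of the mouths along (-0.766, 0, 0.643) in these axes.
- pin_a_top (a point): Centre of the top end of a plain pin, loose, straight, 24 mm in diameter and 125 mm long, no collar, standing 78 mm out of its socket; its z runs along it, out of the socket. To be left there.
- pin_b_top (a point): The same for the other plain pin.
- gauge: Fixed optical micrometer on the left: two grey heads, each 50 mm deep (x), 54 wide (y), 118 high, on a rail 22 mm high, facing each other over a 100 mm gap open in front, behind and above; 236 mm wide in all. Origin on the table under the gap's middle, -x its front. The light band crosses the gap along y between two upright dark windows, 18 x 44 mm.
- beam (a point): Middle of the light band: half-way between the two windows, 88 mm above the table; axes of the gauge. A part is measured with its axis level and along x, square to the band.

How it is judged:
By the outcome, as a careful person would: the job done as asked, in the order asked, and still so for the second after the job is handed in, while the arm keeps its last pose, push and grip.
It also fails if it takes over 38 s, if anything falls off the work surface, if the arm or the gripper's body presses on something with over 40 N, if the wrist force passes 120 N, or if a joint passes its speed limit or range.

## Working session

There is one attempt and no reset: what is moved stays moved. The work goes in short steps, each a Python script; the robot and the scene stay as the last script left them, time stands still between calls to the robot, and variables do not carry over. Pictures are saved under pics/ and viewed, at most 10 in all, crops included, and the job is handed in when it is done.

```bash
ls && mkdir -p pics
python3 - <<'E'
from station import r
import cv2, numpy as np
for n in("scene","top"):
    d=r.get_image(n); cv2.imwrite(f"pics/{n}0.png",d["frame"][:,:,::-1]); np.savez(f"{n}0.npz",**d)
    print(n,d["mtx"].tolist(),np.round(d["R"],3).tolist(),d["t"],"cam",-d["R"].T@d["t"])
print(r.get_state(), r.hold_point_z)
E
```

```text
pics
scene [[458.05560601499684, 0.0, 250.75865701697924], [0.0, 458.05560601499684, 198.89400824721486], [0.0, 0.0, 1.0]] [[0.763, -0.647, -0.001], [-0.267, -0.314, -0.911], [0.589, 0.695, -0.412]] [-0.43009477  0.17325554  0.90827877] cam [-0.16079438 -0.85541365  0.53139625]
top [[360.4166832682765, 0.0, 248.70143805150812], [0.0, 360.4166832682765, 190.06817710856905], [0.0, 0.0, 1.0]] [[0.012, -1.0, 0.024], [-0.998, -0.014, -0.066], [0.066, -0.024, -0.998]] [-0.12145201  0.46384711  0.9116595 ] cam [ 0.40385533 -0.09351508  0.94296531]
{'clock': 0.1, 'joint_positions': array([-1.17800598e+00,  4.23790182e-01,  1.63058866e+00, -3.07744069e-05,
        1.08862440e+00, -1.89687161e-02]), 'joint_velocities': array([ 0.0011025 , -0.00106129, -0.00532608,  0.00157217, -0.00101415,
        0.00070089]), 'effort': array([-1.23499349e-04, -5.45616925e+01, -2.74325591e+01,  6.44984655e-02,
        1.87912246e-02,  9.74904850e-07]), 'tool_pos': array([ 0.24998047, -0.5722832 ,  0.22197314]), 'tool_rot': array([[ 9.16412506e-01,  4.00234682e-01, -5.65115622e-04],
       [ 4.00235081e-01, -9.16411594e-01,  1.29272438e-03],
       [-4.85375648e-07, -1.41084789e-03, -9.99999005e-01]]), 'wrist_force': array([ 0.11109408,  0.60795579, -0.25607027]), 'moment': array([-0.01692494,  0.00755994, -0.03647592]), 'grasp_force': 0.0, 'opening': 0.0875712229612312} 0.0187
```

View pics/scene0.png

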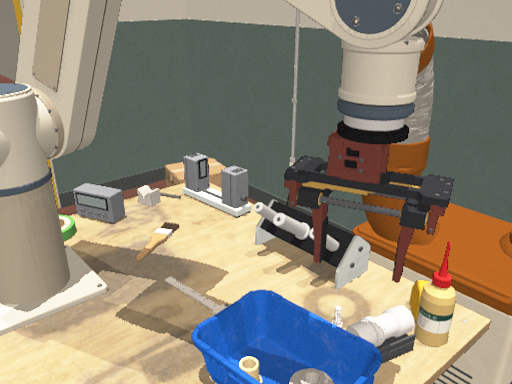

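View pics/top0.png

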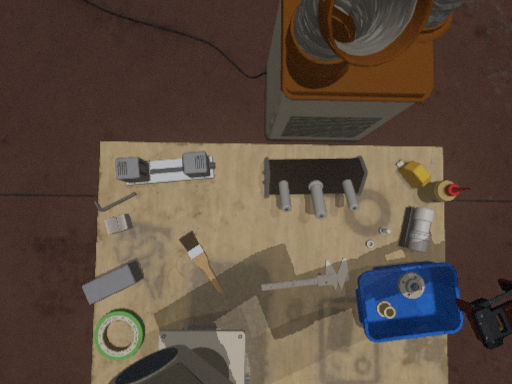

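The scene view shows the rack with its three parts (about 265,210 / 290,225 / 322,240) and the gauge heads (197,172 / 235,187). In the top view the rack is at (315,177), the parts' ends are at (286,208), (320,213) and (353,207), and the gauge heads are at (130,168) and (195,163). Next I measure from the depth cloud.

```bash
cat > h.py <<'E'
import numpy as np, cv2
def cloud(d):
    z=d["z_map"]; K=d["mtx"]; v,u=np.indices(z.shape)
    P=np.stack([(u-K[0,2])/K[0,0]*z,(v-K[1,2])/K[1,1]*z,z],-1)
    W=(P-d["t"])@d["R"]; W[z==0]=np.nan
    return W
def proj(d,X):
    c=np.asarray(X)@d["R"].T+d["t"]; p=c@d["mtx"].T; return p[...,:2]/p[...,2:]
E
python3 - <<'E'
import numpy as np,cv2
from h import *
d=dict(np.load("top0.npz")); W=cloud(d)
def show(name,u0,u1,v0,v1,lo,hi):
    s=W[v0:v1,u0:u1]; m=(s[...,2]>lo)&(s[...,2]<hi); 
    n,l,st,c=cv2.connectedComponentsWithStats(m.astype(np.uint8))
    for i in range(1,n):
        if st[i,4]<15: continue
        p=s[l==i]; rc=cv2.minAreaRect((p[:,:2]*1000).astype(np.float32))
        print(name,st[i,4],"med",np.round(np.median(p,0),4),"rect",np.round(rc[0],1),np.round(rc[1],1),round(rc[2],1),"zmax",p[:,2].max().round(4))
show("table",200,260,200,240,-.02,.02)
show("heads",100,230,140,195,.105,.135)
show("rail",100,230,140,195,.012,.03)
show("rack",255,380,145,235,.085,.112)
show("pins",255,380,188,235,.05,.2)
a=d["frame"][140:235,255:380]; b=dict(np.load("scene0.npz"))["frame"][180:290,235:375]
f=lambda x:cv2.resize(x,(560,int(560*x.shape[0]/x.shape[1])),interpolation=cv2.INTER_CUBIC)
im=np.vstack([f(a)[:300],f(b)[:300]])
cv2.imwrite("pics/crop0.png",im[:,:,::-1])
# pin profiles: along rows
for v in range(180,220,3):
    print(v,[ (u,*np.round(W[v,u]*1000).astype(int)) for u in range(276,366,3) if W[v,u,2]>.03][:30])
E
```

```text
table 2388 med [ 0.3894 -0.0673  0.0007] rect [389.2 -66.7] [101.7 154.4] 0.6 zmax 0.0064
heads 528 med [0.5192 0.0132 0.1183] rect [520.4  13.8] [50.2 55.8] 5.0 zmax 0.122
heads 557 med [0.5047 0.1634 0.1181] rect [505.3 165.2] [50.6 56.1] 7.3 zmax 0.1229
rail 22 med [ 0.5425 -0.0151  0.0218] rect [543.  -15.3] [14.5  8.7] 13.1 zmax 0.0248
rail 900 med [0.5062 0.0946 0.0226] rect [512.7  89.3] [ 56. 223.] 5.6 zmax 0.0299
rack 1445 med [ 0.4993 -0.2726  0.0929] rect [ 474.6 -274.9] [ 95.5 240.8] 1.5 zmax 0.1119
rack 141 med [ 0.4606 -0.3484  0.0994] rect [ 456.6 -352.1] [22.2 49.5] 87.4 zmax 0.1119
rack 128 med [ 0.4564 -0.195   0.0996] rect [ 452.3 -196.9] [43.6 22.3] 1.3 zmax 0.112
pins 1216 med [ 0.4489 -0.2716  0.1061] rect [ 432.1 -275.7] [ 75.5 240.4] 0.9 zmax 0.1389
180 [(276, np.int64(486), np.int64(-179), np.int64(86)), (279, np.int64(486), np.int64(-186), np.int64(86)), (282, np.int64(486), np.int64(-193), np.int64(85)), (285, np.int64(486), np.int64(-200), np.int64(86)), (288, np.int64(486), np.int64(-208), np.int64(86)), (291, np.int64(487), np.int64(-215), np.int64(83)),
[... 10729 characters left out ...]
4, np.int64(415), np.int64(-284), np.int64(130)), (351, np.int64(416), np.int64(-350), np.int64(115)), (354, np.int64(416), np.int64(-356), np.int64(117))]
213 [(315, np.int64(408), np.int64(-264), np.int64(127)), (318, np.int64(408), np.int64(-269), np.int64(134)), (321, np.int64(408), np.int64(-276), np.int64(135)), (324, np.int64(408), np.int64(-282), np.int64(138))]
216 [(315, np.int64(401), np.int64(-264), np.int64(127)), (318, np.int64(401), np.int64(-271), np.int64(126)), (321, np.int64(401), np.int64(-278), np.int64(127)), (324, np.int64(401), np.int64(-284), np.int64(129))]
219 [(318, np.int64(394), np.int64(-273), np.int64(117)), (321, np.int64(394), np.int64(-280), np.int64(118))]
```

View pics/crop0.png

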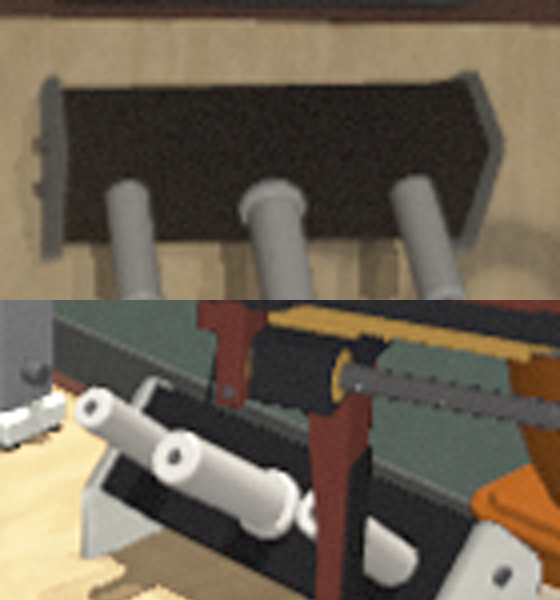

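Measured so far: the collar is on the middle part, so that is the spindle. The gauge head centres are 152 mm apart (154 expected) with tops at 0.118, as they should be, and its yaw is about 5.7°. Now I fit the spindle axis and the rack face, then check IK.

Run:
```python
import numpy as np,cv2
from h import *
from scipy.optimize import least_squares
T=dict(np.load("top0.npz")); S=dict(np.load("scene0.npz"))
def face(W):
    P=W.reshape(-1,3); P=P[np.isfinite(P).all(1)]
    m=(abs(P[:,0]-.47)<.02)&(P[:,2]>.045)&(P[:,2]<.085)&((abs(P[:,1]+.235)<.015)|(abs(P[:,1]+.313)<.015))
    P=P[m]
    for _ in range(4):
        c=P.mean(0); n=np.linalg.svd(P-c)[2][2]; e=(P-c)@n; P=P[abs(e)<max(.003,2*e.std())]
    n*=np.sign(n[2]); return c,n,len(P),e.std()
a0=np.array([-.766,0,.643])
for nm,d in(("top",T),("scene",S)):
    W=cloud(d); c,n,k,s=face(W); print(nm,"face",c.round(4),n.round(3),k,s.round(4), "yaw",np.degrees(np.arctan2(-n[1],-n[0])))
    P=W.reshape(-1,3); P=P[np.isfinite(P).all(1)]
    P=P[(abs(P[:,1]+.274)<.024)&(abs(P[:,0]-.44)<.07)]
    h=(P-c)@n; near=P[(h>.012)&(h<.09)]
    def res(p,Q,r=.014):
        a=np.array([-.766,p[2],.643+p[3]]); a/=np.linalg.norm(a)
        q=Q-np.array([.43,p[0],p[1]]); return np.linalg.norm(np.cross(q,a),axis=1)-r
    f=least_squares(res,[-.275,.102,0,0],args=(near,),loss="soft_l1",f_scale=.002); p=f.x
    a=np.array([-.766,p[2],.643+p[3]]); a/=np.linalg.norm(a); o=np.array([.43,p[0],p[1]])
    mouth=o+a*((c-o)@n)/(a@n); 
    ax=(P-mouth)@a; rad=np.linalg.norm(np.cross(P-mouth,a),axis=1)
    print(" axis",a.round(3),"elev",np.degrees(np.arcsin(a[2])).round(2),"yaw",np.degrees(np.arctan2(-a[1],-a[0])).round(2),"mouth",mouth.round(4),len(near),"med|e|",np.median(abs(f.fun)).round(4),"top end",np.percentile(ax[rad<.013],[50,90,97]).round(4))
# side plate/rack block: yaw from outer edges
W=cloud(T); s=W[150:205,262:370]; 
m=(s[...,2]>.04); rc=cv2.minAreaRect((s[m][:,:2]*1000).astype(np.float32)); print(rc)
# gauge heads: refine
for u0,u1 in((110,150),(178,216)):
    q=W[140:195,u0:u1]; q=q[(abs(q[...,2]-.118)<.004)]; print(len(q),q.mean(0).round(4),[ (np.percentile(q[:,i],[1,99])).round(4) for i in(0,1)])
```

```text
top face [ 0.472  -0.2729  0.0657] [-0.765 -0.024  0.643] 340 0.001 yaw 1.7640925436752823
 axis [-0.032 -0.028  0.999] elev 87.57 yaw 40.54 mouth [ 0.4176 -0.272   0.001 ] 524 med|e| 0.0179 top end [0.1236 0.1339 0.1365]
scene face [ 0.463  -0.2685  0.0552] [-0.755 -0.026  0.655] 203 0.0012 yaw 1.9425201357100914
 axis [-0.01  -0.005  1.   ] elev 89.39 yaw 26.28 mouth [ 4.151e-01 -2.765e-01 -3.000e-04] 499 med|e| 0.0149 top end [0.1083 0.1329 0.1354]
((487.7400207519531, -272.67352294921875), (121.59480285644531, 244.7028350830078), 1.7342194318771362)
511 [0.5051 0.165  0.1182] [array([0.4801, 0.5308]), array([0.1387, 0.1934])]
505 [0.5201 0.0132 0.1184] [array([0.496, 0.545]), array([-0.014 ,  0.0411])]
```

Run:
```python
import numpy as np
from h import *
from scipy.optimize import least_squares
y=np.radians(1.75); n=np.array([-.766*np.cos(y),-.766*np.sin(y),.643])
e1=np.array([-np.sin(y),np.cos(y),0]); e2=np.cross(n,e1); 
for nm,c in(("top",[.472,-.2729,.0657]),("scene",[.463,-.2685,.0552])):
    W=cloud(dict(np.load(nm+"0.npz"))); P=W.reshape(-1,3); P=P[np.isfinite(P).all(1)]
    o=np.array([.463,-.275,.072]); o=o+n*((np.array(c)-o)@n)   # guess at mouth in face plane
    q=np.c_[(P-o)@e1,(P-o)@e2,(P-o)@n]
    b=q[(abs(q[:,0])<.025)&(abs(q[:,1])<.025)&(q[:,2]>.014)&(q[:,2]<.088)]
    f=least_squares(lambda p:np.hypot(b[:,0]-p[0]-p[2]*b[:,2],b[:,1]-p[1]-p[3]*b[:,2])-.014,[0,0,0,0],loss="soft_l1",f_scale=.0015)
    p=f.x; k=np.hypot(q[:,0]-p[0]-.09*p[2],q[:,1]-p[1]-.09*p[3])<.011
    t=q[k&(q[:,2]>.08)&(q[:,2]<.11),2]; cap=t[abs(t-np.median(t))<.003]
    a=n+p[2]*e1+p[3]*e2; a/=np.linalg.norm(a); m=o+p[0]*e1+p[1]*e2
    print(nm,len(b),"med|e|",np.median(abs(f.fun)).round(4),"mouth",m.round(4),"tilt deg",np.degrees(p[2:]).round(2),"axis",a.round(4),"cap",np.median(t).round(4),len(cap),"body",(m+.05*a).round(4))
```

```text
top 304 med|e| 0.0006 mouth [ 0.477  -0.2748  0.0716] tilt deg [-0.03  4.24] axis [-0.8109 -0.0252  0.5846] cap 0.0939 43 body [ 0.4364 -0.2761  0.1008]
scene 293 med|e| 0.0005 mouth [ 0.4762 -0.2733  0.0708] tilt deg [0.08 4.23] axis [-0.8109 -0.0233  0.5847] cap 0.094 75 body [ 0.4357 -0.2744  0.1   ]
```

Both views agree to within 2 mm. The mouth is at z 0.071 (0.072 expected) and the cap at 94 mm (93 expected). The spindle sags 4° in its socket, giving an elevation of 35.8°. I'll grip along the actual axis, 12 mm towards the collar and so nearer the centre of mass, and draw along the socket axis.

```bash
cat >> h.py <<'E'
y=np.radians(1.75); n=np.array([-.766*np.cos(y),-.766*np.sin(y),.643])
a=np.array([-.8109,-.0245,.5847]); a/=np.linalg.norm(a)
mouth=np.array([.4766,-.2741,.0712]); H=.0187; G=.038   # grasp: 38 mm above collar underside
def rot(ax,sg=1):   # tool with spindle axis ax, z_t perpendicular to it, downward
    yt=np.cross([0,0,1],ax); yt/=np.linalg.norm(yt); zt=np.cross(ax,yt); zt*=-np.sign(zt[2])
    yt=yt*sg; return np.c_[np.cross(yt,zt),yt,zt]
gy=np.radians(5.65); gx=np.array([np.cos(gy),np.sin(gy),0]); beam=np.array([.5127,.0893,.088])
Rf=lambda sg:rot(-gx,sg)
E
python3 - <<'E'
from station import r
from h import *
for sg in(1,-1):
    R=rot(a,sg); z=R[:,2]; p=mouth+G*a+H*z
    F=Rf(sg); pf=beam-gx*(.0225+G)+H*F[:,2]
    for nm,q,M in(("pre",p-.12*z,R),("grasp",p,R),("out",p+.08*n,R),("up",p+.08*n+[0,0,.12],R),("above",pf+[0,0,.15],F),("fin",pf,F)):
        s=r.solve_ik(q,M); print(sg,nm,q.round(3),None if s is None else np.round(s,2))
E
```

```text
1 pre [ 0.505 -0.273  0.176] [-0.39  0.7   1.42 -0.24  1.61  1.22]
1 grasp [ 0.435 -0.275  0.078] [-0.43  0.75  1.61 -0.27  1.37  1.24]
1 out [ 0.374 -0.277  0.13 ] [-0.47  0.61  1.73 -0.29  1.37  1.21]
1 up [ 0.374 -0.277  0.25 ] [-0.47  0.45  1.67 -0.29  1.58  1.15]
1 above [0.452 0.083 0.219] [ 0.16  0.18  1.99 -0.    0.97  1.63]
1 fin [0.452 0.083 0.069] [ 0.16  0.45  2.08 -0.    0.61  1.63]
-1 pre [ 0.505 -0.273  0.176] [-0.39  0.7   1.42 -0.24  1.61 -1.93]
-1 grasp [ 0.435 -0.275  0.078] [-0.43  0.75  1.61 -0.27  1.37 -1.9 ]
-1 out [ 0.374 -0.277  0.13 ] [-0.47  0.61  1.73 -0.29  1.37 -1.93]
-1 up [ 0.374 -0.277  0.25 ] [-0.47  0.45  1.67 -0.29  1.58 -2.  ]
-1 above [0.452 0.083 0.219] [ 0.16  0.18  1.99 -0.    0.97 -1.51]
-1 fin [0.452 0.083 0.069] [ 0.16  0.45  2.08 -0.    0.61 -1.51]
```

Run:
```python
from station import r
from h import *
R=rot(a,1); z=R[:,2]; p=mouth+G*a+H*z
r.set_gripper(.056)
r.goto(p-.12*z+[0,0,.06],R); r.movel(p-.12*z,.2)
for n_ in("scene","top"):
    d=r.get_image(n_); np.savez(f"{n_}1.npz",**d); 
    if n_=="scene": cv2.imwrite("pics/scene1.png",cv2.resize(d["frame"][120:300,190:400],None,fx=3,fy=3)[:,:,::-1])
s=r.get_state(); print(s["clock"],s["tool_pos"],p-.12*z,s["opening"],s["wrist_force"])
```

```text
2.8083 [ 0.50549768 -0.27402145  0.17694957] [ 0.50498842 -0.27324229  0.17559852] 0.0561310826673757 [-0.39487129  0.54842363  0.12651438]
```

View pics/scene1.png

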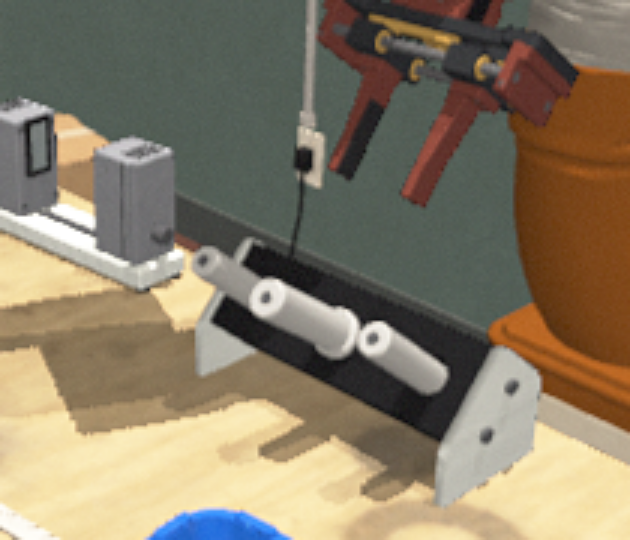

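The view is clear: the open fingers (345,175 / 415,200) are above and behind the spindle, which is in the middle at (305,315). Next I approach, grip and draw.

Run:
```python
from station import r
from h import *
R=rot(a,1); z=R[:,2]; p=mouth+G*a+H*z
def st(t): s=r.get_state(); print(t,round(s["clock"],2),s["tool_pos"].round(4),"F",s["wrist_force"].round(1),"M",s["moment"].round(2),"open",round(s["opening"],4),"g",round(s["grasp_force"],1))
r.movel(p,.12); st("at"); 
r.set_gripper(.0); st("grip")
if r.get_state()["opening"]>.02:
    r.movel(p+.015*n,.06); st("15"); r.movel(p+.085*n,.1); st("85"); r.movel(p+.085*n+[0,0,.12],.15); st("up")
for n_ in("scene","top"):
    d=r.get_image(n_); np.savez(f"{n_}2.npz",**d)
    if n_=="scene": cv2.imwrite("pics/scene2.png",cv2.resize(d["frame"][100:300,170:400],None,fx=3,fy=3)[:,:,::-1])
```

```text
at 3.96 [ 0.4357 -0.2756  0.0787] F [ 0.5 -0.3  0.4] M [ 0.02 -0.25 -0.01] open 0.0558 g 0.0
grip 4.52 [ 0.435  -0.2753  0.0784] F [0.8 0.7 0.6] M [ 0.09 -0.28  0.01] open 0.0274 g 30.0
15 4.92 [ 0.4229 -0.2757  0.0881] F [-0.1  0.7 -4.4] M [ 0.06 -0.51 -0.01] open 0.0273 g 30.0
85 5.77 [ 0.3701 -0.2774  0.1328] F [-0.2  0.2 -4.6] M [ 0.05 -0.6  -0.03] open 0.0268 g 30.0
up 6.72 [ 0.3694 -0.2771  0.2521] F [-0.4 -0.5 -3.6] M [ 0.08 -0.59  0.02] open 0.0278 g 30.0
```

View pics/scene2.png

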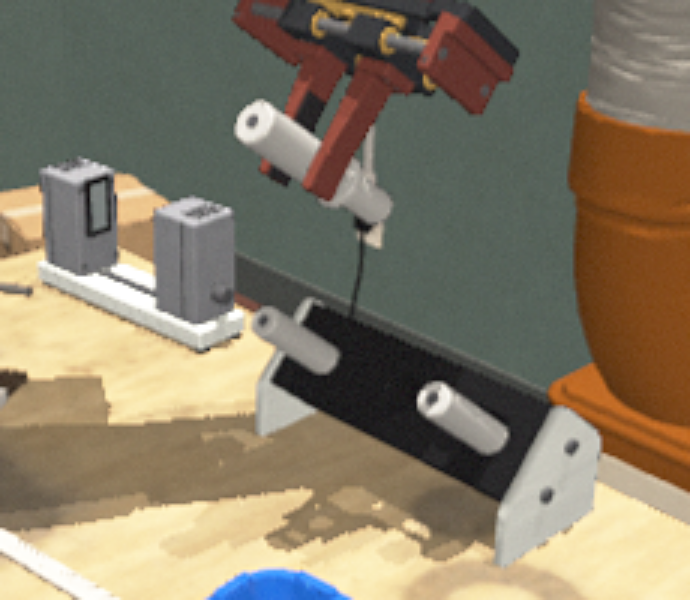

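The spindle is free in the gripper (axis from 255,120 to 375,205) and both pins are still in their sockets. Next I turn it level above the gauge and measure how it sits in the hand.

```bash
cat >> h.py <<'E'
from scipy.optimize import least_squares
def spin(d,R,tcp):   # measured spindle axis + collar underside, start guess from tool pose; R: spindle axis = -gx-like
    ax=R@SIGN; o=tcp-H*R[:,2]; e1=R[:,1]; e2=np.cross(ax,e1)
    P=cloud(d).reshape(-1,3); P=P[np.isfinite(P).all(1)]
    q=np.c_[(P-o)@e1,(P-o)@e2,(P-o)@ax]
    g=(abs(q[:,0])<.024)&(abs(q[:,1])<.024)
    out={}
    # free ends: body top side (clear of pads) r 14, seat r 12
    parts=[(q[g&(q[:,2]>.015)&(q[:,2]<.052)],.014),(q[g&(q[:,2]>-.08)&(q[:,2]<-.043)],.012)]
    f=least_squares(lambda p:np.r_[tuple(np.hypot(b[:,0]-p[0]-p[2]*b[:,2],b[:,1]-p[1]-p[3]*b[:,2])-rr for b,rr in parts)],[0,0,0,0],loss="soft_l1",f_scale=.0015)
    p=f.x; A=ax+p[2]*e1+p[3]*e2; A/=np.linalg.norm(A); c=o+p[0]*e1+p[1]*e2
    rad=np.linalg.norm(np.cross(P-c,A),axis=1); s=(P-c)@A
    k=(rad<.016)&(abs(s)<.12); ends=np.percentile(s[k],[0.5,99.5])
    col=s[(rad>.0155)&(rad<.0195)&(s>-.06)&(s<-.015)]
    print([len(b) for b,_ in parts],"med|e|",np.median(abs(f.fun)).round(4),"c",c.round(4),"A",A.round(4),"elev",np.degrees(np.arcsin(A[2])).round(2),"yaw",np.degrees(np.arctan2(-A[1],-A[0])).round(2),"ends",ends.round(4),"collar",np.percentile(col,[5,95]).round(4) if len(col) else None)
    return c,A
SIGN=rot(a,1).T@a
E
python3 - <<'E'
from station import r
from h import *
F=Rf(1); pf=beam-gx*(.0225+G)+H*F[:,2]
r.goto(pf+[0,0,.15],F); r.sleep(.3)
s=r.get_state(); print(s["clock"],s["tool_pos"].round(4),(pf+[0,0,.15]).round(4),s["tool_rot"].round(3).tolist(),s["wrist_force"].round(1),s["opening"])
ims=[]
for n_ in("scene","top"):
    d=r.get_image(n_); np.savez(f"{n_}3.npz",**d); spin(d,s["tool_rot"],s["tool_pos"])
    ims.append(d["frame"])
cv2.imwrite("pics/3.png",np.hstack([cv2.resize(ims[0][60:260,110:310],(400,400)),cv2.resize(ims[1][120:240,90:210],(400,400))])[:,:,::-1])
E
```

```text
8.4917 [0.4527 0.0828 0.2192] [0.4525 0.0833 0.2193] [[0.995, 0.097, -0.0], [0.097, -0.995, -0.0], [-0.0, 0.0, -1.0]] [ 0.5  0.1 -4.7] 0.02750398457403813
[140, 100] med|e| 0.0008 c [0.4526 0.0838 0.2374] A [-0.9947 -0.1027  0.01  ] elev 0.58 yaw 5.89 ends [-0.079   0.0596] collar [-0.0351 -0.0179]
[126, 129] med|e| 0.0007 c [0.4528 0.0822 0.238 ] A [-0.9946 -0.1038  0.0051] elev 0.29 yaw 5.96 ends [-0.082   0.0556] collar [-0.0557 -0.0557]
```

View pics/3.png

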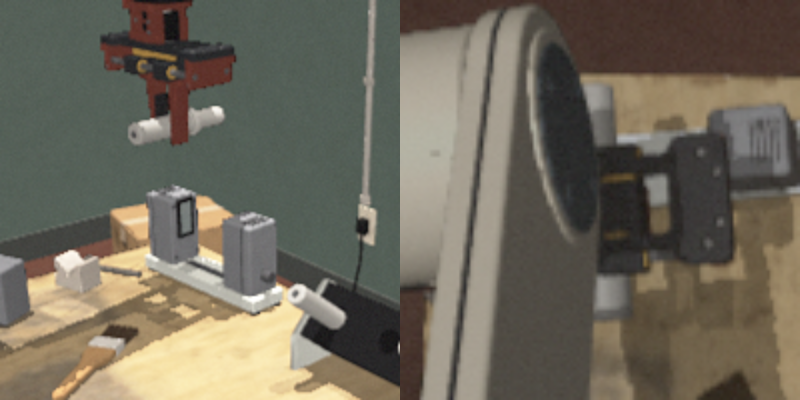

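The spindle is level to about 0.4° and is held as planned, with the seat end towards the gap and well above the heads (175,220 / 250,250 in the left crop). I'll cross-check the gauge pose in the scene camera, correct the small tilt and axial offset, and lower it part of the way.

```bash
cat >> h.py <<'E'
def heads(d,lab=""):
    P=cloud(d).reshape(-1,3); out=[]
    for c in((.520,.0135),(.505,.165)):
        q=P[(abs(P[:,0]-c[0])<.04)&(abs(P[:,1]-c[1])<.045)&(abs(P[:,2]-.118)<.004)]
        rc=cv2.minAreaRect((q[:,:2]*1000).astype(np.float32)); out.append(rc[0]); print(lab,len(q),"rect",np.round(rc[0],1),np.round(rc[1],1),round(rc[2],1),"z",np.median(q[:,2]).round(4))
    o=np.array(out); print(lab,"mid",o.mean(0).round(1),"yaw",np.degrees(np.arctan2(o[0,0]-o[1,0],o[1,1]-o[0,1])).round(2))
E
python3 - <<'E'
from station import r
from h import *
for k in(0,2,3): heads(dict(np.load(f"scene{k}.npz")),f"scene{k}")
for k in(0,2): heads(dict(np.load(f"top{k}.npz")),f"top{k}")
F=Rf(1); yt=F[:,1]
th=np.radians(.4); A0=-gx   # rotate tool so that measured axis (elev +.4deg) becomes level
k=np.cross([0,0,1],A0); k/=np.linalg.norm(k)   # rotation about k by +th lowers A0
Rr=cv2.Rodrigues(k*th)[0]; assert (Rr@A0)[2]<0
Fc=Rr@F; np.save("Fc.npy",Fc)
pf=beam-gx*.0592+H*Fc[:,2]; np.save("pf.npy",pf)
r.movel(pf+[0,0,.06],.1,Fc); r.sleep(.3)
s=r.get_state(); print(s["clock"],s["tool_pos"].round(4),(pf+[0,0,.06]).round(4))
for n_ in("scene","top"):
    d=r.get_image(n_); np.savez(f"{n_}4.npz",**d); spin(d,s["tool_rot"],s["tool_pos"])
E
```

```text
scene0 169 rect [516.2  13.3] [50.3 57.4] 7.8 z 0.1176
scene0 136 rect [500.3 163.6] [46.4 57.2] 7.7 z 0.1176
scene0 mid [508.3  88.5] yaw 6.02
scene2 164 rect [515.9  12.2] [51.1 55.4] 12.6 z 0.1177
scene2 132 rect [501.3 165.2] [51.5 54.5] 7.7 z 0.1176
scene2 mid [508.6  88.7] yaw 5.46
scene3 166 rect [515.1  13.5] [52.6 57.4] 9.6 z 0.1175
scene3 131 rect [501.8 165.4] [49.1 57. ] 6.4 z 0.1175
scene3 mid [508.5  89.5] yaw 5.02
top0 505 rect [520.4  13.9] [50.2 55.6] 5.0 z 0.1184
top0 511 rect [505.5 165.6] [49.4 56. ] 5.6 z 0.1183
top0 mid [512.9  89.8] yaw 5.61
top2 499 rect [520.3  13.9] [50.2 55.2] 4.9 z 0.1184
top2 509 rect [505.4 165.3] [49. 55.] 5.3 z 0.1181
top2 mid [512.8  89.6] yaw 5.61
9.9417 [0.4541 0.0835 0.1297] [0.4539 0.0835 0.1293]
[138, 96] med|e| 0.0008 c [0.4539 0.0845 0.148 ] A [-0.9953 -0.0966  0.0018] elev 0.1 yaw 5.54 ends [-0.0783  0.0592] collar [-0.0344 -0.0209]
[52, 39] med|e| 0.0005 c [0.454  0.0831 0.1492] A [-0.9947 -0.1022 -0.0093] elev -0.53 yaw 5.87 ends [-0.0807  0.0557] collar None
```

The scene camera shows both gauge and spindle shifted about 4 mm in x compared with the top camera, so I compare spindle to gauge within each camera. The relative errors are under 1.2 mm in x and y, and the spindle is about 0.5 mm high. I'll lower it to the final pose with that trim.

Run:
```python
from station import r
from h import *
pf=np.load("pf.npy")-.0004*gx-[0,0,.0006]; Fc=np.load("Fc.npy")
r.movel(pf,.06,Fc); r.sleep(.4)
s=r.get_state(); print(s["clock"],s["tool_pos"].round(4),pf.round(4),s["wrist_force"].round(1),s["moment"].round(2),s["opening"],abs(s["joint_velocities"]).max())
ims=[]
for n_ in("scene","top"):
    d=r.get_image(n_); np.savez(f"{n_}5.npz",**d); c,A=spin(d,s["tool_rot"],s["tool_pos"]); print("seat",(c-.0592*A).round(4)); heads(d,n_)
    ims.append(d["frame"])
cv2.imwrite("pics/5.png",np.hstack([cv2.resize(ims[0][110:250,150:290],(400,400)),cv2.resize(ims[1][120:240,90:210],(400,400))])[:,:,::-1])
```

```text
11.6 [0.4536 0.0835 0.0688] [0.4535 0.0834 0.0687] [-0.3 -0.4 -3.1] [0.   0.   0.03] 0.027548747285565976 0.0019444250098356126
[130, 74] med|e| 0.0009 c [0.4534 0.0841 0.0871] A [-0.9945 -0.1049  0.0011] elev 0.06 yaw 6.02 ends [-0.0763  0.0597] collar [-0.0349 -0.0252]
seat [0.5123 0.0903 0.0871]
scene 165 rect [516.3  13.6] [50.9 57.5] 11.7 z 0.1175
scene 3 rect [476.8 184.3] [2.2 6.1] 32.1 z 0.1147
scene mid [496.5  99. ] yaw 13.03
[26, 7] med|e| 0.0004 c [0.4535 0.0829 0.088 ] A [-0.9947 -0.1019 -0.0101] elev -0.58 yaw 5.85 ends [-0.0824  0.0556] collar None
seat [0.5124 0.089  0.0886]
top 461 rect [520.8  13.7] [49.1 55.5] 1.3 z 0.1184
top 0 rect [0. 0.] [0. 0.] 0.0 z nan
top mid [260.4   6.8] yaw 91.5
  return _methods._mean(a, axis=axis, dtype=dtype,
  ret = ret.dtype.type(ret / rcount)
```

View pics/5.png

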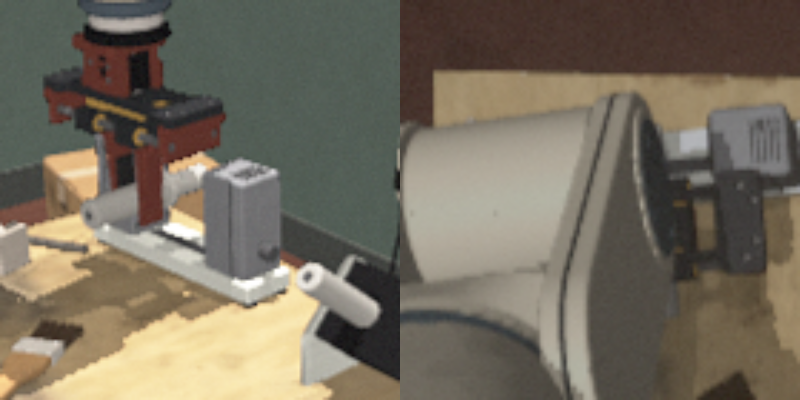

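The spindle is level with its seat in the gap, within about 1 mm of the beam in x, y and z. The gripper is in front of and above the heads, and the wrist force shows only the part's weight. Handing in.

Run:
```python
from station import r
print(r.sign_off())
```

```text
the job is handed in; nothing more can be done
None
```

I handed the job in with the spindle held still and level in the micrometer gap, its seat at the beam to within about 1 mm, no sign of contact with the micrometer, both pins left in their sockets, and about 12 s on the clock; no verdict was shown.

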